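# Load and start the cassette reader

### The job

Two identical cassette readers stand on the bench, and only one has a test cassette, which is sticking out of the front of its channel. Push that cassette fully home against the stop, then swing that reader's clamp lever down until it is fully shut, and only then press its start button fully down and let it go. Leave the empty reader, the tube rack, the bottle and the tip box alone.

Things in the scene. Friction and masses are not known exactly. Their poses are not given: they have to be found in the camera images.
- reader: the reader with the cassette: low white and blue instrument, fixed, 155 x 160 mm, deck 30 mm high. Origin: on its underside, 80 mm behind its front edge, mid-width; x runs from its front (robot side) to its back, y to its left, z up. Hinge cheeks up to 76 mm above the bench. A small dark screen and the start button are right of its channel.
- home (a point): point on the floor of the reader's channel where the cassette's origin lies when fully home, at (-35, 25, 30) mm in the reader; axes as the reader's. The channel runs along x, 58 mm wide, its walls 16 mm above its floor, open at the reader's front edge (x = -80), ending at a stop face at x = +20.
- cassette: loose white cassette 110 (x) x 54 x 18 mm, 60 g, flat in the channel, top 48 mm above the bench. Origin: centre of its underside; x towards the stop. A 34 mm long window in its top, at x = +20 mm, receives the clamp's pad. Starts 18 to 34 mm short of home; home, its front end still stands 10 mm out of the reader. Push on its front end face.
- clamp (a joint): the reader's clamp lever, hinge about the reader's y axis: 0 = shut, lying level over the channel towards the front; grows as the handle rises and goes back, 1.57 = upright, limit 1.85. Stiff, stays where it is left; about 2 N at the handle moves it. Its pad enters the cassette's window; it cannot shut if the cassette is not home.
- clamp_hinge (a point): the clamp's hinge axis at (45, 25, 62) mm in the reader, axes as the reader's
- clamp_handle (a point): centre of the lever's black cross bar, 16 mm thick and 80 mm wide along the reader's y, 105 mm from the hinge axis; moves with the lever. With the lever shut it is 62 mm above the bench, its top 70 mm.
- button (a joint): the reader's start button: 0 = up, 0.006 m = fully down, against a spring of 5 N at full travel; springs back
- button_top (a point): centre of the round grey top of the start button, 32 mm across, at (-40, -52) mm in the reader; moves down with it
- spare_reader: the empty reader, same as the other, its channel empty and its lever open; 155 x 160 mm, deck 30 mm high. Origin: on its underside, 80 mm behind its front edge, mid-width; x runs from its front (robot side) to its back, y to its left, z up.
- spare_clamp (a joint): the empty reader's clamp lever, hinge about the reader's y axis: 0 = shut, lying level over the channel towards the front; grows as the handle rises and goes back, 1.57 = upright, limit 1.85. Stiff, stays where it is left; about 2 N at the handle moves it
- spare_clamp_handle (a point): centre of the cross bar of the empty reader's lever
- spare_button (a joint): the empty reader's start button, 0 = up, 0.006 m = down
- rack: white tube rack 160 x 80 mm, with yellow-capped tubes up to 102 mm high, loose; origin: centre of its underside, x along its length
- bottle: white bottle, 68 mm across, 130 mm high, loose; origin: centre of its underside
- tipbox: blue box with clear lid, 85 x 120 x 68 mm, loose; origin: centre of its underside

How it is judged:
On the way, in this order (a step that is already met when the one before it is completed fails the run):
1. the cassette is fully home (x of cassette in the frame of home between -0.004 and 0.004 m and y of cassette in the frame of home between -0.005 and 0.005 m and z of cassette in the frame of home between -0.004 and 0.004 m), for 0.2 s.
2. with the cassette home, the clamp lever is fully shut (all of step 1 and value of joint clamp below 0.06 rad), for 0.2 s.
3. with the clamp shut, the start button is pressed fully down (all of step 2 and value of joint button above 0.005 m), for 0.05 s.
At the end, for the whole second after the job is handed in: the cassette lies fully home in its channel (within 4 mm of the stop, flat, at rest), its reader's clamp lever is shut (within 0.06 rad), and the start button has been pressed at least 5 mm down after that and is up again (all of step 2 and value of joint button below 0.0015 m and linear speed of cassette below 0.01 m/s); the robot touches nothing.
It fails at once if the start button is pressed while the clamp is open (value of joint button above 0.004 m and value of joint clamp above 0.15 rad).
It fails at once if the empty reader's lever is moved more than 20 mm or its button is pressed (distance of spare_clamp_handle from where it was at the start of the episode above 0.02 m or value of joint spare_button above 0.003 m).
It fails at once if the rack, bottle or tip box is moved more than 30 mm or tipped over (distance of any of rack, bottle, tipbox from where it was at the start of the episode above 0.03 m or angle between any of rack, bottle, tipbox's own z axis and vertical above 0.4 rad).
It also fails if it takes over 54 s, if anything falls off the work surface, if the arm or the gripper's body presses on something with over 40 N, if the wrist force passes 120 N, or if a joint passes its speed limit or range.

### The arm

A 7-joint arm with a two-finger parallel gripper is mounted at the origin on the work surface. World frame = base frame: x ahead of the robot, y to its left, z up, the work surface at z = 0. Lengths are in m, angles in rad, forces in N, time in s.
With the tool pointing down it reaches from about 0.35 to 0.9 m from the base axis. Payload 8.1 kg.
Tool frame: the origin (TCP) lies where the fingers leave the gripper's body, on its centre line; the fingertips stand 66 mm ahead of it and the grasp point (between the pads) lies 47 mm ahead of it (arm.tip_reach is the distance from the TCP to the fingertips, in m); z points along the fingers, y is the direction in which the jaws open and shut (so a half turn about z gives the same grasp; the last joint's range is limited). The gripper opens to 92 mm and grips with 3 to 60 N. Pads are 19 mm wide; open, the fingers measure 130 mm over their backs; the gripper's body (75 mm by 190 mm) begins 47 mm behind the grasp point.
Start: joints at [1.059, 0.434, 0.025, 1.573, -0.012, 1.134, -0.075], TCP at [0.248, -0.574, 0.292] pointing down, gripper open.
Joint ranges: [-2.62, 2.62], [-0.44, 2.09], [-1.27, 1.32], [0.08, 2.57], [-1.32, 4.46], [0.12, 2], [-2.74, 2.74]. Speed limits (rad/s): [2.22, 2.22, 3.01, 3.01, 3.14, 3.14, 3.14].

### API

Orientations are given as a rotation vector (axis times angle).
In Python, from cell import arm gives the robot as it stands.
- The arm moves only by the tool carry_out, never from a script. Its argument "plan" is a list of rows, each a list of 5 numbers: the shift along the world's x, y, z in cm, then the turn about the world's z in rad, then the finger opening in cm, from 0 to 9.18. In form: [[tx, ty, tz, spin, fingers], ...]. A call has 1 to 20 rows; each row is the pose to reach, as a shift and turn from the pose measured when the call began; what a row does not reach only later rows make up. A row lasts 1/10 s, in which the tool goes at most 50 mm and 8.59 degrees, less where a joint would pass 70% of its speed; a pose out of reach is approached as far as the arm can. A call with a gripper value outside its range is refused whole. The fingers move at their own pace and stop on an object; "squeeze" is the grip in N (left out, the last holds). Time passes only in rows, so rows that repeat a pose let the fingers close. It gives the time, the measured TCP pose, the force and the opening at its end, in the units of the state.
- arm.observe(): the state, without advancing time (a new reading comes with each control period).
- arm.get_image(name): name is "scene" or "side" or "wrist"; returns (picture, depth): 384x512x3 uint8, red, green, blue; 384x512 float32, m along the optical axis (not along the pixel's ray), 0 where there is no reading.
- arm.get_calibration(name): a dict with "intrinsics" (3x3 intrinsics, pixels), "D" ([k1, k2, p1, p2, k3] as OpenCV has them; the pictures are not rectified), "rvec" (rotation vector, rad) and "tvec" (3), from world to camera coordinates, as OpenCV has them; the wrist camera has in their place "tool_from_camera" (4x4, takes a point from camera to tool coordinates, whose origin is the TCP and whose axes are the flange's). Camera axes: x right, y down, z forward; pixel columns grow to the right and rows downward; lengths in m; the calibration is good to about 2 mm. A picture is of the moment at which its call begins: read the wrist's pose just before it. get_calibration takes no time and is no camera call.
- arm.sign_off(): hands the job in, once; it reports no verdict.
The state is a dict: "clock": time; "joints": joint angles; "dq": joint speeds; "joint_efforts": joint torques, N m; "position": TCP position; "ee_rot": TCP orientation; "force": force on the tool from outside, world axes, zero at the start; "ft_torque": the same for the moment, N m; "width": opening from 0.0 (shut) to 1.0 (fully open).
Only numpy, scipy, OpenCV 4.12 (cv2) and the standard library are available. Lean on these libraries where they do the work, as an engineer would, in place of code of your own. Each camera call takes 0.05 s, during which the arm holds its last target. There are 200 camera calls.

## Working session

There is one attempt and no reset: what is moved stays moved. The work goes in short steps, Python scripts to look and compute and a tool call to move; the robot and the scene stay as the last step left them, time stands still between calls to the robot, and variables do not carry over. Pictures are saved under pics/ and viewed, about 8 in all and at most 12, crops included, and the job is handed in when it is done.

Besides the shell and the picture viewer there is one more tool, called after ">>>" as name([rows], argument=value, ...), one row to a line, values as JSON. carry_out: Moves the arm, as the interface text tells. Its arguments: {"type":"object","properties":{"plan":{"type":"array"},"squeeze":{"type":"number"}},"required":["plan"]}

```bash
mkdir -p pics; ls; cat > h.py <<'E'
import numpy as np, cv2
from cell import arm
def shot(n,tag):
    im,d=arm.get_image(n); np.savez(f'pics/{tag}.npz',im=im,d=d); cv2.imwrite(f'pics/{tag}.png',im[:,:,::-1]); return im,d
def pose(n,st=None):
    c=arm.get_calibration(n); K=np.array(c['intrinsics']);D=np.array(c['D'])
    if 'rvec' in c:
        R=cv2.Rodrigues(np.array(c['rvec'],float))[0]; t=np.array(c['tvec'],float).ravel()
        return K,D,R.T,-R.T@t   # world_from_cam
    T=np.array(c['tool_from_camera']);Rt=cv2.Rodrigues(np.array(st['ee_rot'],float))[0]
    return K,D,Rt@T[:3,:3],Rt@T[:3,3]+np.array(st['position'])
def ray(P,uv):
    K,D,R,o=P; u=cv2.undistortPoints(np.array(uv,float).reshape(-1,1,2),K,D).reshape(-1,2)
    return np.c_[u,np.ones(len(u))]@R.T,o
def onz(P,uv,z):
    r,o=ray(P,uv); return o+r*((z-o[2])/r[:,2])[:,None]
def cloud(P,d):
    h,w=d.shape; v,u=np.mgrid[:h,:w]; r,o=ray(P,np.c_[u.ravel(),v.ravel()])
    return (o+r*d.ravel()[:,None]).reshape(h,w,3)
E
python3 - <<'E'
from h import *
a,_=shot('scene','s0');b,_=shot('side','d0')
cv2.imwrite('pics/both.png',cv2.resize(np.vstack([a,b]),(800,1200))[:,:,::-1][:1200])
for n in('scene','side'): print(n,pose(n)[3])
print(arm.observe())
E
```

```text
pics
scene [1.21566685 0.54629375 1.26681019]
side [0.59185015 0.98750385 0.76638192]
{'clock': 0.1, 'joints': array([ 1.05939997,  0.43513587,  0.02494292,  1.5739871 , -0.01160829,
        1.13399418, -0.07508567]), 'dq': array([ 0.00096471, -0.00130441, -0.00012637, -0.00286792,  0.00072293,
        0.00029297,  0.00094761]), 'joint_efforts': array([ 2.64625916e-03, -6.69128680e+01,  9.87601765e-01, -3.15146613e+01,
       -6.05666195e-02,  3.73608246e-02,  5.16599312e-05]), 'position': array([ 0.24827585, -0.57318111,  0.29154121]), 'ee_rot': array([-3.07490675e+00, -6.37357793e-01,  6.00331622e-04]), 'force': array([-0.11466725,  0.71429098,  0.28504911]), 'ft_torque': array([-0.03179892,  0.01663826, -0.05254392]), 'width': 1.0018121241854714}
```

View pics/s0.png

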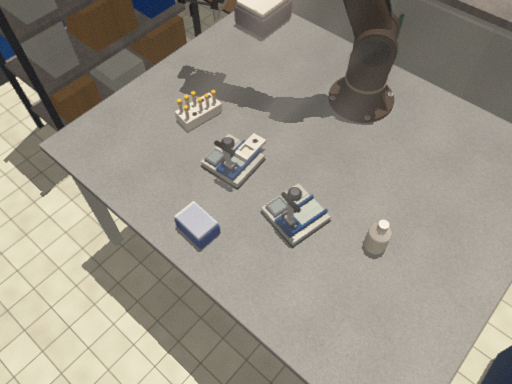

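View pics/d0.png

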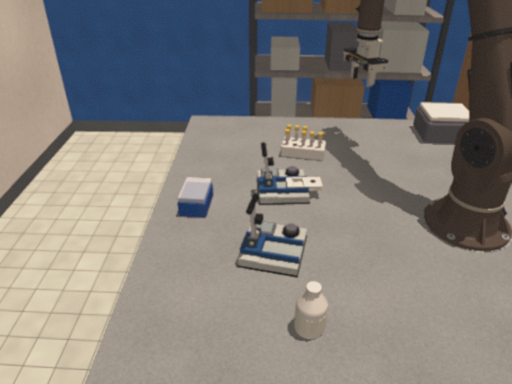

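The cassette's reader is the one at about scene (233,158), side (290,185), and its white cassette sticks out towards the robot. The empty reader is at scene (296,213).

```bash
python3 - <<'E'
from h import *
P=pose('scene')
for n,uv,z in [('cassette front mid',(258,141),.048),('lever top',(228,143),.15),('reader corners',(203,162),.03),('',(236,184),.03),('',(266,158),.03),('',(240,133),.03),('spare mid',(296,213),.04),('rack',(199,112),.06),('tip',(197,224),.06),('bottle',(378,240),.06)]:
    print(n,onz(P,[uv],z).round(3))
d=np.load('pics/s0.npz')['d']; C=cloud(P,d)
Z=C[...,2][125:190,195:275]; print(np.histogram(Z,bins=np.arange(-.02,.2,.02)))
T=arm.get_calibration('wrist'); print(T['tool_from_camera'],T['intrinsics'])
E
```

```text
cassette front mid [[ 0.448 -0.13   0.048]]
lever top [[ 0.581 -0.141  0.15 ]]
reader corners [[ 0.63  -0.222  0.03 ]]
 [[ 0.624 -0.074  0.03 ]]
 [[ 0.476 -0.07   0.03 ]]
 [[ 0.451 -0.214  0.03 ]]
spare mid [[0.587 0.148 0.04 ]]
rack [[ 0.493 -0.374  0.06 ]]
tip [[ 0.825 -0.049  0.06 ]]
bottle [[0.511 0.396 0.06 ]]
(array([1864, 1334,  901,  806,   87,   20,   21,   25,   14,  115]), array([-0.02,  0.  ,  0.02,  0.04,  0.06,  0.08,  0.1 ,  0.12,  0.14,
        0.16,  0.18]))
[[ 9.10006451e-05 -9.63263747e-01 -2.68557156e-01  7.27782972e-02]
 [ 9.99999990e-01  5.80275018e-05  1.30716515e-04 -7.09655093e-04]
 [-1.10330779e-04 -2.68557165e-01  9.63263742e-01 -9.30813444e-02]
 [ 0.00000000e+00  0.00000000e+00  0.00000000e+00  1.00000000e+00]] [[294.45391758   0.         258.90422218]
 [  0.         294.45391758 195.47323097]
 [  0.           0.           1.        ]]
```

>>> carry_out([
  [2, 3, 2, 0.14, 0],
  [4, 6, 4, 0.28, 0],
  [6, 9, 6, 0.42, 0],
  [8, 12, 6, 0.56, 0],
  [10, 16, 6, 0.7, 0],
  [12, 19, 6, 0.84, 0],
  [14, 22, 6, 0.98, 0],
  [16, 25, 6, 1.12, 0],
  [18, 29, 6, 1.26, 0],
  [20, 32, 6, 1.4, 0],
  [21, 35, 6, 1.54, 0],
  [22, 37, 6, 1.68, 0],
  [23, 39, 6, 1.82, 0],
  [24, 41, 6, 1.96, 0],
  [25, 43, 6, 2.1, 0],
  [25, 43, 6, 2.24, 0],
  [25, 43, 6, 2.38, 0],
  [25, 43, 6, 2.52, 0],
  [25, 43, 6, 2.64, 0],
  [25, 43, 6, 2.68, 0],
])

```text
clock: 2.1
position: [0.498, -0.1433, 0.3511]
ee_rot: [-0.076, -3.14, 0.002]
force: [0.4, 0.4, -0.4]
width: 0.007
```

```bash
python3 - <<'E'
from h import *
s=arm.observe(); print(s['clock'],s['position'],s['ee_rot'],s['joints'],s['width'])
im,d=shot('wrist','w0'); np.savez('pics/w0s.npz',position=s['position'],ee_rot=s['ee_rot'])
cv2.imwrite('pics/w0b.png',cv2.resize(im,(800,600),interpolation=cv2.INTER_CUBIC)[:,:,::-1])
E
```

```text
2.1 [ 0.49799958 -0.14326539  0.35113181] [-7.59622157e-02 -3.13993625e+00  1.83587219e-03] [ 0.71106395  0.29129741 -0.6792321   1.69903098  0.1945658   1.22028228
  1.50749638] 0.00680608332077068
```

View pics/w0b.png

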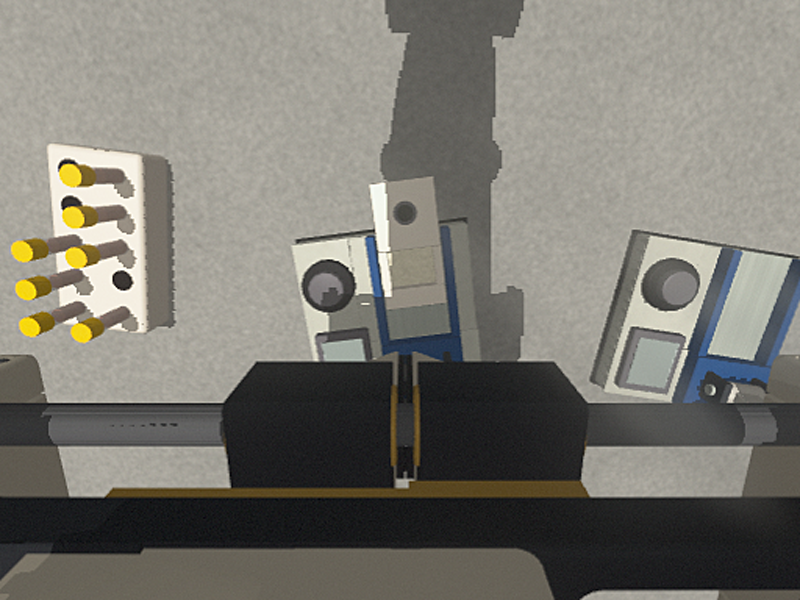

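Wrist view (800×600): cassette front corners are at about (370,185) and (433,177), its button at (328,286), and the spare reader is on the right at (700,300). The lever is hidden behind the gripper.

```bash
python3 - <<'E'
from h import *
f=np.load('pics/w0.npz');s=np.load('pics/w0s.npz');P=pose('wrist',s);C=cloud(P,f['d']);im=f['im']
sub=C[100:225,180:310]; Z=sub[...,2]
print(np.histogram(Z,bins=np.arange(-.01,.08,.004)))
m=np.zeros(Z.shape,np.uint8); full=np.zeros(f['d'].shape,np.uint8)
zz=C[...,2]; full[100:216,225:295]=((zz>.041)&(zz<.056))[100:216,225:295]
cs,_=cv2.findContours(full,0,1); c=max(cs,key=cv2.contourArea)
pts=onz(P,c.reshape(-1,2),.048)[:,:2].astype(np.float32)
r=cv2.minAreaRect(pts); print('rect',r, cv2.boxPoints(r))
# hand corners -> world
k=np.array([(370,185),(433,177),(452,330)])*.64
print(onz(P,k,.048))
# deck corners/edges at z .03: left front corner, left edge
print('deck',onz(P,np.array([(293,242),(318,360),(467,219),(481,355)])*.64,.03))
print('button',[ (onz(P,np.array([(328,285)])*.64,z)[0].round(4)) for z in(.036,.042)])
print('z at btn',C[176:190,203:217,2].mean(0).round(4),'tip depth',f['d'][228,255:270])
print('z deck', np.median(C[160:175,232-36:200,2]))
E
```

```text
(array([   0,    4, 5959,  424,   43,   21,   17,   23,   41, 1832, 1886,
        763,  571,  731, 3334,  521,   14,    0,    0,    0,    0,    0]), array([-0.01 , -0.006, -0.002,  0.002,  0.006,  0.01 ,  0.014,  0.018,
        0.022,  0.026,  0.03 ,  0.034,  0.038,  0.042,  0.046,  0.05 ,
        0.054,  0.058,  0.062,  0.066,  0.07 ,  0.074,  0.078]))
rect ((0.4984646439552307, -0.1332361102104187), (0.14312724769115448, 0.06338007748126984), 4.559374809265137) [[ 0.42460838 -0.10733511]
 [ 0.4296466  -0.1705146 ]
 [ 0.57232094 -0.15913711]
 [ 0.5672827  -0.09595762]]
[[ 0.43077333 -0.16834773  0.048     ]
 [ 0.42688383 -0.11568937  0.048     ]
 [ 0.5614531  -0.10270767  0.048     ]]
deck [[ 0.47721426 -0.2423648   0.03      ]
 [ 0.59199459 -0.23113059  0.03      ]
 [ 0.46432215 -0.08561288  0.03      ]
 [ 0.59435038 -0.07367027  0.03      ]]
button [array([ 0.517 , -0.2135,  0.036 ]), array([ 0.5156, -0.2124,  0.042 ])]
z at btn [0.0526 0.0527 0.0527 0.0525 0.0529 0.0525 0.0528 0.0528 0.0522 0.0526
 0.0524 0.0525 0.0521 0.0516] tip depth [0.16743013 0.16822276 0.16740349 0.16599838 0.1674019  0.1673684
 0.1679194  0.16708668 0.16517149 0.16375865 0.16284604 0.16356026
 0.16299197 0.16363437 0.16319509]
z deck 0.031093230878432854
```

>>> carry_out([
  [-3, 0, -2, 0.1, 0],
  [-6, 0, -5, 0.138, 0],
  [-9, 0, -8, 0.138, 0],
  [-10, -0.2, -12, 0.138, 0],
  [-10, -0.2, -16, 0.138, 0],
  [-10, -0.2, -20, 0.138, 0],
  [-10, -0.2, -23, 0.138, 0],
  [-10, -0.2, -24.7, 0.138, 0],
  [-10, -0.2, -24.7, 0.138, 0],
  [-10, -0.2, -24.7, 0.138, 0],
])

```text
clock: 3.15
position: [0.3981, -0.1451, 0.1044]
ee_rot: [0.14, -3.137, 0.001]
force: [0.5, 0.3, -0.2]
width: 0.003
```

```bash
python3 - <<'E'
from h import *
s=arm.observe(); print(s['clock'],s['position'],s['ee_rot'],s['force'],s['joints'])
a,_=shot('scene','s1');b,_=shot('side','d1')
cv2.imwrite('pics/c1.png',np.vstack([cv2.resize(a[100:200,180:300],(720,600))[:, :,::-1]]))
cv2.imwrite('pics/c2.png',cv2.resize(b[120:220,230:380],(800,533))[:,:,::-1])
E
```

```text
3.15 [ 0.39809503 -0.14513816  0.10437621] [ 1.40401454e-01 -3.13731401e+00  1.45045363e-03] [ 0.50683287  0.30352726 -0.18141049] [ 0.6694589   0.46317072 -0.56690109  2.21028639  0.45424871  0.581534
  1.42433508]
```

View pics/c2.png

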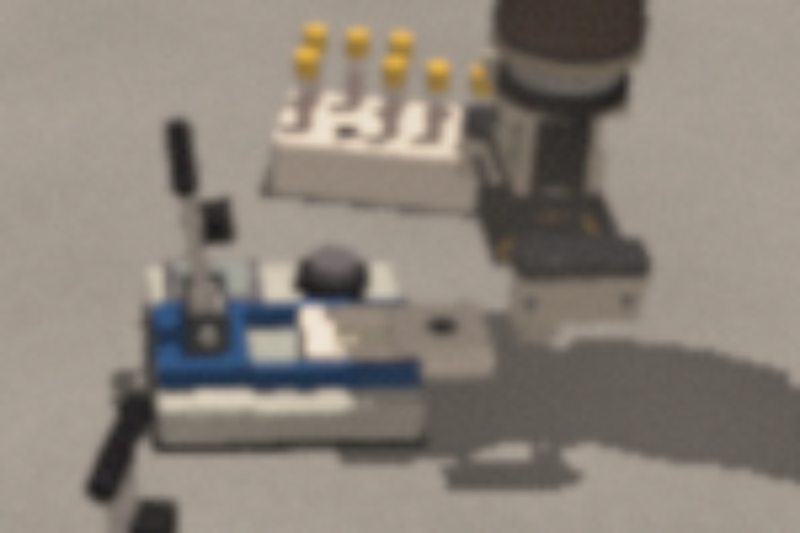

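The side crop shows the fingers at (570,290), just clear of the cassette front at (490,340). The lever stands slightly past upright, with its bar at (180,155). Pushing next.

>>> carry_out([
  [0.5, 0.05, 0, 0, 0],
  [1.0, 0.1, 0, 0, 0],
  [1.5, 0.14, 0, 0, 0],
  [2.0, 0.18, 0, 0, 0],
  [2.4, 0.22, 0, 0, 0],
  [2.8, 0.25, 0, 0, 0],
  [3.2, 0.29, 0, 0, 0],
  [3.6, 0.33, 0, 0, 0],
  [4.0, 0.36, 0, 0, 0],
  [4.3, 0.39, 0, 0, 0],
  [4.6, 0.42, 0, 0, 0],
  [4.6, 0.42, 0, 0, 0],
])

```text
clock: 4.45
position: [0.4452, -0.1412, 0.1052]
ee_rot: [-0.14, 3.137, -0.003]
force: [-0.8, -0.3, 1.1]
width: 0.007
```

>>> carry_out([
  [0.1, 0.01, 0, 0, 0],
  [0.2, 0.02, 0, 0, 0],
  [0.3, 0.03, 0, 0, 0],
  [0.4, 0.04, 0, 0, 0],
  [0.4, 0.04, 0, 0, 0],
])

```text
clock: 4.95
position: [0.4493, -0.1407, 0.1052]
ee_rot: [-0.14, 3.137, -0.003]
force: [0.3, -0.4, 0.2]
width: 0.003
```

>>> carry_out([
  [0.1, 0.01, 0, 0, 0],
  [0.2, 0.02, 0, 0, 0],
  [0.3, 0.03, 0, 0, 0],
  [0.3, 0.03, 0, 0, 0],
])

```text
clock: 5.35
position: [0.4501, -0.1406, 0.1047]
ee_rot: [0.14, -3.135, 0.003]
force: [-7.8, -1.2, 5.0]
width: 0.006
```

```bash
python3 - <<'E'
from h import *
s=arm.observe(); print(s['clock'],s['position'],s['ee_rot'],s['force'])
im,d=shot('wrist','w1');b,_=shot('side','d1b'); np.savez('pics/w1s.npz',position=s['position'],ee_rot=s['ee_rot'])
w=cv2.resize(im[100:340,130:450],(800,600))[:,:,::-1]
cv2.imwrite('pics/w1b.png',w)
cv2.imwrite('pics/c3.png',cv2.resize(b[150:220,240:345],(800,533))[:,:,::-1])
E
```

```text
5.35 [ 0.45009804 -0.14063864  0.10471728] [ 0.13970454 -3.13533203  0.00337318] [-7.80537228 -1.16767808  4.98419327]
```

View pics/c3.png

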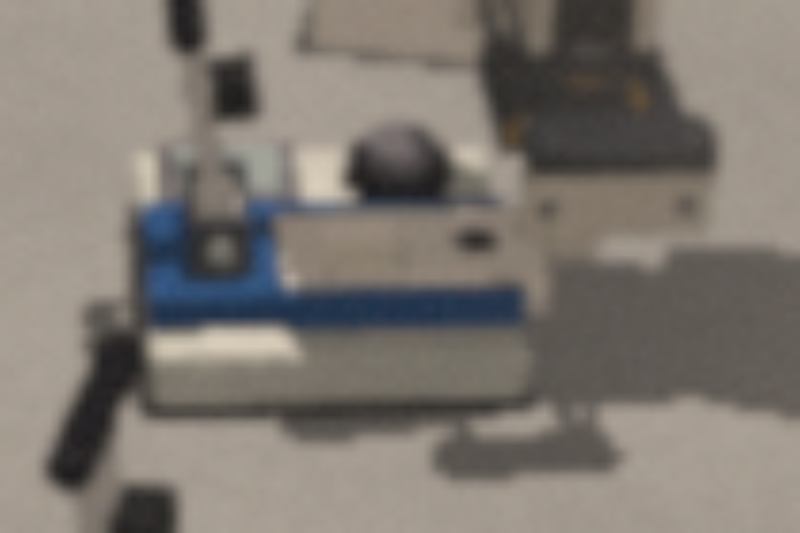

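The push met a firm 8 N with the TCP where home predicts, and the cassette front now stands just out of the reader at (545,270). Next I work out the lever angle.

```bash
python3 - <<'E'
from h import *
P=pose('side'); O=np.array([.5505,-.1568,0]);c,s=np.cos(.09),np.sin(.09); X=np.array([c,s,0]);Y=np.array([-s,c,0])
def tr(p): d=p-O; return np.array([d@X,d@Y,d[2]])
d=np.load('pics/d1b.npz')['d'];C=cloud(P,d);im=np.load('pics/d1b.npz')['im']
r,o=ray(P,[(263.75,149),(264.5,145),(263,143)])
for q in r:
    t=(.025-(o-O)@Y)/(q@Y); print('bar ray at y=25',tr(o+q*t).round(4))
S=((C-O)@np.c_[X,Y,[0,0,1]])
m=(S[...,2]>.14)&(S[...,2]<.19)&(abs(S[...,1]-.025)<.06)&(abs(S[...,0]-.05)<.06)&(im.sum(2)<150)
q=S[m];print(m.sum(),q.mean(0).round(4),q.min(0).round(4),q.max(0).round(4))
Q=pose('scene');f=np.load('pics/s0.npz');S=((cloud(Q,f['d'])-O)@np.c_[X,Y,[0,0,1]])
m=(S[...,2]>.14)&(S[...,2]<.2)&(abs(S[...,1]-.025)<.06)&(abs(S[...,0]-.05)<.06)
q=S[m];print(m.sum(),q.mean(0).round(4),q.min(0).round(4),q.max(0).round(4))
m=(S[...,2]>.04)&(S[...,2]<.08)&(abs(S[...,1]+.052)<.014)&(abs(S[...,0]+.04)<.014); print('btn',S[m].mean(0))
E
```

```text
bar ray at y=25 [0.0612 0.025  0.168 ]
bar ray at y=25 [0.0591 0.025  0.1814]
bar ray at y=25 [0.0636 0.025  0.1883]
31 [0.0627 0.0362 0.1732] [0.059  0.0027 0.1674] [0.066  0.0631 0.177 ]
129 [0.0657 0.0245 0.168 ] [ 0.0548 -0.0154  0.1408] [0.0732 0.06   0.1786]
btn [-0.03816493 -0.05130708  0.04915036]
```

>>> carry_out([
  [-1, -0.1, 0, 0, 0],
  [-1.2, -0.1, 4, 0, 0],
  [-1.2, -0.1, 8, 0, 0],
  [-1.2, -0.1, 12, 0, 0],
  [-1.2, -0.1, 16, 0, 0],
  [-1.2, -0.1, 18, 0, 0],
  [3, 0.2, 18, 0, 0],
  [7, 0.6, 18, 0, 0],
  [11, 1, 18, 0, 0],
  [15, 1.4, 18, 0, 0],
  [19, 1.7, 18, 0, 0],
  [20.3, 1.8, 18, 0, 0],
  [20.3, 1.8, 18, 0, 0],
  [20.3, 1.8, 15, 0, 0],
  [20.3, 1.8, 11.6, 0, 0],
  [20.3, 1.8, 11.6, 0, 0],
  [20.3, 1.8, 11.6, 0, 0],
])

```text
clock: 7.15
position: [0.6522, -0.123, 0.2213]
ee_rot: [0.139, -3.135, 0.003]
force: [0.8, -0.7, 0.4]
width: 0.006
```

>>> carry_out([
  [-1, -0.09, 0, 0, 0],
  [-2, -0.18, 0, 0, 0],
  [-3, -0.27, 0, 0, 0],
  [-4, -0.36, 0, 0, 0],
  [-5, -0.45, 0, 0, 0],
  [-6, -0.54, -0.2, 0, 0],
  [-7, -0.63, -0.4, 0, 0],
  [-8, -0.72, -0.7, 0, 0],
  [-9, -0.81, -1.1, 0, 0],
  [-10.4, -0.94, -1.5, 0, 0],
  [-10.4, -0.94, -1.5, 0, 0],
])

```text
clock: 8.25
position: [0.5459, -0.1329, 0.2052]
ee_rot: [0.138, -3.131, 0.004]
force: [-0.2, -0.5, -0.1]
width: 0.004
```

```bash
python3 - <<'E'
from h import *
s=arm.observe(); print(s['clock'],s['position'],s['force'])
b,_=shot('side','d2')
cv2.imwrite('pics/c4.png',cv2.resize(b[110:210,230:380],(800,533))[:,:,::-1])
E
```

```text
8.25 [ 0.54587573 -0.13291378  0.20519856] [-0.15356885 -0.48506754 -0.14560191]
```

View pics/c4.png

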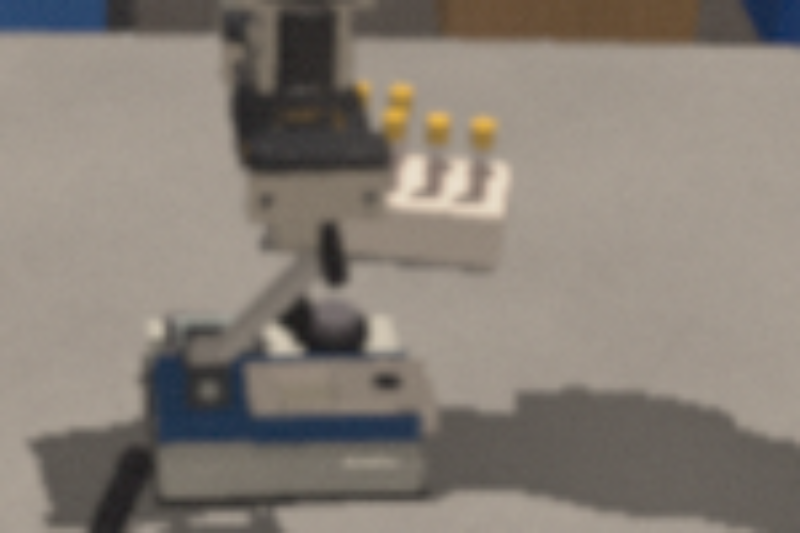

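The lever is now at about 0.88 rad, with its bar at (335,255). Next I lift, go over the bar and press it down along its arc.

>>> carry_out([
  [0.3, 0, 2, 0, 0],
  [0, 0, 4, 0, 0],
  [-1.2, -0.1, 4, 0, 0],
  [-2.3, -0.2, 4, 0, 0],
  [-2.3, -0.2, 2.5, 0, 0],
  [-2.3, -0.2, 1.2, 0, 0],
  [-2.8, -0.25, 0.5, 0, 0],
  [-3.4, -0.3, -0.2, 0, 0],
  [-4, -0.36, -1, 0, 0],
  [-4.5, -0.4, -1.9, 0, 0],
  [-5, -0.45, -2.8, 0, 0],
  [-5.3, -0.48, -3.8, 0, 0],
  [-5.6, -0.5, -4.8, 0, 0],
  [-5.7, -0.51, -5.6, 0, 0],
  [-5.8, -0.52, -6.2, 0, 0],
  [-5.8, -0.52, -6.6, 0, 0],
  [-5.8, -0.52, -6.9, 0, 0],
  [-5.8, -0.52, -6.9, 0, 0],
])

```text
clock: 10.1
position: [0.4892, -0.1379, 0.1365]
ee_rot: [0.139, -3.133, 0.003]
force: [-0.0, 0.6, -0.2]
width: 0.003
```

>>> carry_out([
  [0, 0, -0.1, 0, 0],
  [0, 0, -0.2, 0, 0],
  [0, 0, -0.2, 0, 0],
])

```text
clock: 10.4
position: [0.4896, -0.1379, 0.1353]
ee_rot: [0.139, -3.134, 0.004]
force: [-2.8, 0.2, 10.3]
width: 0.006
```

```bash
python3 - <<'E'
from h import *
s=arm.observe(); print(s['clock'],s['position'],s['force'])
b,_=shot('side','d3')
cv2.imwrite('pics/c5.png',cv2.resize(b[130:220,230:365],(800,533))[:,:,::-1])
E
```

```text
10.4 [ 0.48962086 -0.13786797  0.13529893] [-2.80041015  0.21318448 10.25554518]
```

View pics/c5.png

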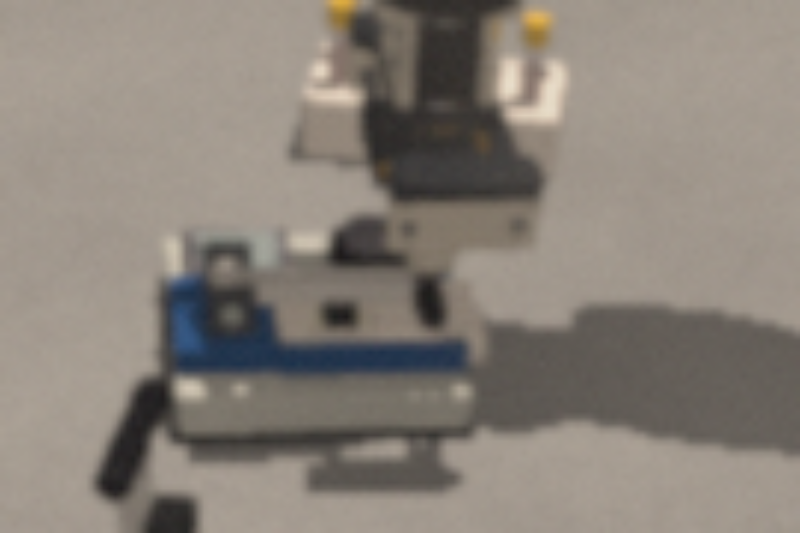

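The lever lies level over the cassette with the bar at (430,300), and a firm 10 N stop was met with the tips 69 mm up. On to the button.

>>> carry_out([
  [0, 0, 2, 0, 0],
  [0, 0, 4, 0, 0],
  [1.2, -3.7, 4, 0, 0],
  [2.5, -7.35, 4, 0, 0],
  [2.5, -7.35, 4, 0, 0],
  [2.5, -7.35, 1.5, 0, 0],
  [2.5, -7.35, -1, 0, 0],
  [2.5, -7.35, -1.5, 0, 0],
  [2.5, -7.35, -1.5, 0, 0],
])

```text
clock: 11.35
position: [0.5142, -0.2109, 0.1199]
ee_rot: [0.139, -3.132, 0.003]
force: [0.6, -0.1, -0.5]
width: 0.006
```

>>> carry_out([
  [0, 0, -0.15, 0, 0],
  [0, 0, -0.3, 0, 0],
  [0, 0, -0.45, 0, 0],
  [0, 0, -0.45, 0, 0],
])

```text
clock: 11.75
position: [0.5149, -0.2109, 0.116]
ee_rot: [0.14, -3.134, 0.004]
force: [1.0, -0.3, 3.1]
width: 0.002
```

>>> carry_out([
  [0, 0, -0.15, 0, 0],
  [0, 0, -0.3, 0, 0],
  [0, 0, -0.35, 0, 0],
  [0, 0, -0.35, 0, 0],
])

```text
clock: 12.15
position: [0.515, -0.2109, 0.1126]
ee_rot: [0.14, -3.134, 0.004]
force: [-1.0, 0.7, 4.7]
width: 0.01
```

>>> carry_out([
  [0, 0, -0.1, 0, 0],
  [0, 0, -0.2, 0, 0],
  [0, 0, -0.3, 0, 0],
  [0, 0, -0.3, 0, 0],
])

```text
clock: 12.55
position: [0.5151, -0.2108, 0.1114]
ee_rot: [0.14, -3.134, 0.006]
force: [-7.9, 1.5, 27.5]
width: 0.003
```

The button bottomed out: force jumped from 5 to 27 N. Releasing and retreating.

>>> carry_out([
  [0, 0, 1, 0, 0],
  [0, 0, 3, 0, 0],
  [0, 0, 6, 0, 0],
  [0, 0, 10, 0, 0],
  [-2, 0, 14, 0, 0],
  [-5, 1, 18, 0, 0],
  [-8, 2, 21, 0, 0],
  [-10, 3, 23, 0, 0],
  [-10, 4, 23, 0, 0],
  [-10, 4, 23, 0, 0],
])

```text
clock: 13.55
position: [0.4151, -0.1699, 0.3415]
ee_rot: [0.141, -3.135, 0.008]
force: [-1.0, -0.9, 0.4]
width: 0.006
```

```bash
python3 - <<'E'
from h import *
s=arm.observe(); print(s['clock'],s['position'],s['force'])
im,d=shot('wrist','w3');b,db=shot('side','d4')
cv2.imwrite('pics/c6.png',np.hstack([cv2.resize(b[130:220,230:350],(400,300)),cv2.resize(im,(400,300))])[:,:,::-1])
P=pose('wrist',s);S=(cloud(P,d)-np.array([.5505,-.1568,0]))@np.array([[.996,-.09,0],[.09,.996,0],[0,0,1]])
g=lambda x,y,r=.006:np.median(S[(abs(S[...,0]-x)<r)&(abs(S[...,1]-y)<r)][:,2]).round(4)
print('bar z',g(-.06,.05,.004),g(-.06,.0,.004),'btn',g(-.04,-.052))
m=(abs(S[...,1]-.025)<.015)&(S[...,2]>.038)&(S[...,2]<.055)&(S[...,0]<-.07); print('cassette front x',np.percentile(S[m][:,0],[1,3]) if m.sum() else None)
E
```

```text
13.55 [ 0.41512358 -0.16992348  0.34154544] [-0.96956111 -0.88808952  0.414747  ]
bar z 0.0686 0.0487 btn nan
cassette front x [-0.08796309 -0.08789039]
  return _methods._mean(a, axis=axis, dtype=dtype,
  ret = ret.dtype.type(ret / rcount)
```

View pics/c6.png

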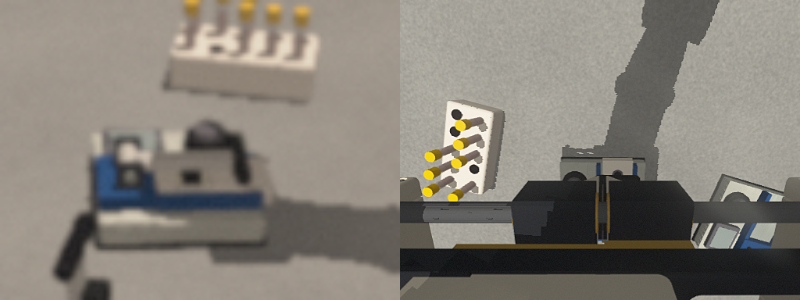

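The final views show the lever lying flat with its bar at (240,155), the cassette front just out of the reader, and the button dome up at (207,135). The gripper is clear, so I'm handing in.

```bash
python3 -c "
from cell import arm
print(arm.sign_off())"
```

```text
the job is handed in; nothing more can be done
None
```

I pushed the cassette home, swung that reader's clamp shut, pressed its start button down and let it go, then moved the arm clear and handed the job in at about 14 s. No verdict was reported.

- **Cassette:** it met a firm stop of about 8 N. At the end its front measured 88 mm in front of the reader's origin. It should be 90 mm at home, and the cameras are good to about 2 mm.
- **Clamp:** it met a firm stop of about 10 N with the fingertips 69 mm above the bench. Afterwards one depth reading put the bar's top at 68.6 mm, against 70 mm when shut. A second reading, further along the bar, gave 48.7 mm. I think that one missed the bar, since the side view shows the lever lying level.
- **Button:** the force rose to about 5 N and then jumped to 27 N as the button bottomed out. I could not measure its height after release because the gripper hid it, but the side view shows it up.
- **Other items:** the arm did not go near the empty reader, the rack, the bottle or the tip box. The rack and the empty reader show no change in the last pictures; I did not look at the bottle or the tip box again.

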